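Stow an air filter in a drop-front stock bay

ROBOT

A 6-joint arm with a two-finger parallel gripper is mounted at the origin on the work surface. World frame = base frame: x ahead of the robot, y to its left, z up, the work surface at z = 0. Lengths are in m, angles in rad, forces in N, time in s.
With the tool pointing down it reaches from about 0.3 to 0.775 m from the base axis. Payload 14.6 kg.
Tool frame: the origin (TCP) lies on the centre line of the jaws, within the pads' length; the fingertips stand 19 mm ahead of it and the grasp point (between the pads) is the TCP; z points along the fingers, y is the direction in which the jaws open and shut (so a half turn about z gives the same grasp; the last joint's range is limited). The gripper opens to 94 mm and grips with 3 to 60 N. Pads are 16 mm wide; open, the fingers measure 119 mm over their backs; the gripper's body (75 mm by 177 mm) begins 78 mm behind the grasp point.
Start: joints at [1.076, 0.3, 1.521, -0, 1.321, -0.067], TCP at [0.228, 0.5, 0.189] pointing down, gripper open.
Joint ranges: [-3.03, 3.03], [-0.79, 2.21], [0.23, 2.52], [-1.04, 4.18], [0, 3.07], [-2.55, 2.55]. Speed limits (rad/s): [2.22, 2.22, 2.57, 3.14, 3.14, 3.14].

INTERFACE

Orientations are given as [roll, pitch, yaw] about the fixed x, y, z axes, in that order (R = Rz(yaw) Ry(pitch) Rx(roll)).
In Python, from station import ctrl gives the robot as it stands. The module is installed in compiled form; this text tells all that it offers.
- The arm moves only by the shell command python3 -m creep 'ROWS' [FORCE]. ROWS is a JSON object of lists of equal length, an entry for each row: "translation": the shift along the world's x, y, z in mm, a list of three; "yaw": the turn about the world's z in rad; "gripper": the closure in counts, from 0 (fully open) to 255 (shut). A call has 1 to 5 rows; each row is the pose to reach, as a shift and turn from the pose measured when the call began; what a row does not reach only later rows make up. A row lasts 1/12 s, in which the tool goes at most 41.7 mm and 7.16 degrees, less where a joint would pass 70% of its speed; a pose out of reach is approached as far as the arm can. A call with a gripper value outside its range is refused whole. The fingers move at their own pace and stop on an object; FORCE is the grip in N (left out, the last holds). Time passes only in rows, so rows that repeat a pose let the fingers close. It gives the time, the measured TCP pose, the force and the opening at its end, in the units of the state.
- ctrl.get_obs(): the state, without advancing time (a new reading comes with each control period).
- ctrl.camera(name): name is "side" or "top" or "wrist"; returns a dict with "pixels" (420x560x3 uint8, red, green, blue), "depth" (420x560 float32, m along the optical axis (not along the pixel's ray), 0 where there is no reading), "fx", "fy", "cx", "cy" (pixels), "dist" ([k1, k2, p1, p2, k3] as OpenCV has them; the pictures are not rectified), "R" (3x3) and "t" (3): a world point X has camera coordinates R X + t; the wrist camera has in their place "tool_from_camera" (4x4, takes a point from camera to tool coordinates, whose origin is the TCP and whose axes are the flange's). Camera axes: x right, y down, z forward; pixel columns grow to the right and rows downward; lengths in m; the calibration is good to about 2 mm. A picture is of the moment at which its call begins: read the wrist's pose just before it.
- ctrl.hand_in(): hands the job in, once; it reports no verdict.
The state is a dict: "time_s": time; "qpos": joint angles; "joint_vel": joint speeds; "tau": joint torques, N m; "ee_pos": TCP position; "eef_rot": TCP orientation; "force": force on the tool from outside, world axes, zero at the start; "moment": the same for the moment, N m; "grip_width": finger opening in m.
Only numpy, scipy, OpenCV 4.12 (cv2) and the standard library are available. Lean on these libraries where they do the work, as an engineer would, in place of code of your own. Each camera call takes 0.05 s, during which the arm holds its last target. There are 200 camera calls.

TASK

Put the flat panel air filter from the side ledge away in the drop-front stock bay: pull the bay's front flap all the way down, get the filter into the bay lying flat, pleats up, and push the flap up again until it is fully shut. Leave the other stock where it stands.

Things in the scene. Friction and masses are not known exactly. Their poses are not given: they have to be found in the camera images.
- bay: Grey steel stock bay fixed on the bench, side ledge at its left (seen from the robot). All sizes in mm. Origin on the bench (z = 0) below the middle of the flap's hinge line; x points into the bay, y to the ledge, z up. Inside: x 0 to 112, y -79 to 79, floor 68 above the bench; walls 6 thick, 130 high above the bench; solid plinth below.
- roof_edge (a point): Middle of the front edge of the bay's clear plastic roof, on its top face, 132 above the bench. The roof, 4 thick, covers the bay from x = 40 back to 118 (bay frame); from the hinge line to x = 40 the bay is open above. Axes as the bay's.
- ledge_top (a point): Centre of the top face of the side ledge, a level steel plate on four legs, 72 above the bench, 215 (x) by 174 (y): x -120 to 95, y 88 to 262 in the bay frame. Axes as the bay's.
- flap_hinge (a point): Middle of the flap's hinge line, 70 above the bench, straight above the bay's origin; the line runs along y. Axes as the bay's. Flap panel: 150 wide, 6 thick, its inner face passes through the hinge line, free edge 100 from it (stands 38 above the roof when shut). Open, its inner face is a level shelf 70 above the bench, 2 below the ledge, 2 above the bay floor, free space below.
- flap (a joint): Angle of the bottom-hinged flap that closes the front of the bay, rad: 0 shut (upright), 1.57 fully open (level, its top swung down towards -x of the bay, on a stop). Starts at 0 to 0.3. The hinge is stiff: the flap stays where it is left; moving it takes about 1 to 4 N at its bar.
- flap_bar (a point): Middle of the flap's pull bar: round steel, 10 dia, along y, 110 long, carried by two 10 dia end arms beyond the panel's free edge: 138 from the hinge line, 3 outside the inner face's plane. Open window 33 x 100 between bar and panel. Height: 208 when shut, 67 when open. Axes turn with the flap; z points from hinge to bar.
- filter: Panel air filter: a flat block with black rubber rim and white paper pleats on top, 70 (x) x 100 (y) x 38 mm high, about 0.2 kg (0.16 to 0.28), origin at the centre of its underside. It starts lying flat on the front part of the side ledge, its 100 side within 0.2 rad of the bay's y direction.
- spin_a: Bystander: blue spin-on oil filter, upright cylinder 76 dia x 95 high, on the bench to the right of the bay; origin at the centre of its underside.
- spin_b: Bystander: blue spin-on oil filter, upright cylinder 76 dia x 95 high, on the bench on the left; origin at the centre of its underside.
- grease_jar: Bystander: small jar 48 dia x 55 high, standing at the back of the side ledge; origin at the centre of its underside.
- oil_can: Bystander: can 70 dia x 150 high on the bench on the right; origin at the centre of its underside.
- part_carton: Bystander: cardboard carton 110 x 80 x 60 high on the bench, front left; origin at the centre of its underside.
- bearing: Bystander: flat steel ring 72 outer dia x 20 high on the bench, front right; origin at the centre of its underside.
There are look-alikes about, which are no part of the job. Of the things that look like the filter, the largest one is meant.

How it is judged:
On the way, in this order (a step that is already met when the one before it is completed fails the run):
1. the flap has been pulled all the way down (joint above 1.45 rad) (value of joint flap above 1.45 rad), for 0.2 s.
2. the filter lies flat inside the bay, behind the hinge line (x of filter in the frame of bay between 0.03 and 0.085 m and y of filter in the frame of bay between -0.035 and 0.035 m and z of filter in the frame of bay between 0.06 and 0.08 m and angle between filter's own z axis and vertical below 0.15 rad), for 0.2 s.
At the end, for the whole second after the job is handed in: The flap is shut (joint below 0.06 rad) and the filter lies flat, right way up (within 0.15 rad), at rest on the floor of the bay: its origin 30 to 85 mm behind the hinge line, within 35 mm of the bay's middle line, 60 to 80 mm above the bench (all of step 2 and value of joint flap below 0.06 rad and linear speed of filter below 0.02 m/s); the robot touches nothing.
It fails at once if another listed piece of stock has been moved by more than 30 mm or tipped over (distance of any of spin_a, spin_b, grease_jar, oil_can, part_carton, bearing from where it was at the start of the episode above 0.03 m or angle between any of spin_a, spin_b, grease_jar, oil_can, part_carton, bearing's own z axis and vertical above 0.4 rad).
It also fails if it takes over 70 s, if anything falls off the work surface, if the arm or the gripper's body presses on something with over 40 N, if the wrist force passes 120 N, or if a joint passes its speed limit or range.

## Working session

There is one attempt and no reset: what is moved stays moved. The work goes in short steps, Python scripts to look and compute and a shell command to move; the robot and the scene stay as the last step left them, time stands still between calls to the robot, and variables do not carry over. Pictures are saved under pics/ and viewed, about 8 in all and at most 12, crops included, and the job is handed in when it is done.

```bash
mkdir -p pics
cat > h.py <<'E'
import numpy as np, cv2
from station import ctrl
def snap(n,f):
    o=ctrl.get_obs(); c=ctrl.camera(n)
    if n=='wrist':
        from scipy.spatial.transform import Rotation as Ro
        c['ee']=np.array(o['ee_pos']); c['er']=Ro.from_euler('xyz',o['eef_rot']).as_matrix()
    np.savez('pics/'+f+'.npz',**{k:np.array(v) for k,v in c.items()})
    cv2.imwrite('pics/'+f+'.png',np.array(c['pixels'])[:,:,::-1]); return o
def w(f,uv,z=None,depth=None):
    "world point of pixel, by depth (median 3x3), or on plane z"
    c=np.load('pics/'+f+'.npz'); K=np.array([[c['fx'],0,c['cx']],[0,c['fy'],c['cy']],[0,0,1]],float)
    out=[]
    for u,v in uv:
        p=cv2.undistortPoints(np.array([[[u,v]]],float),K,c['dist'].astype(float))[0,0]
        r=np.array([p[0],p[1],1])
        if 'R' in c: A=c['R'].T; b=-A@c['t']
        else:
            T=c['tool_from_camera']; A=c['er']@T[:3,:3]; b=c['er']@T[:3,3]+c['ee']
        if z is None:
            d=c['depth'][int(v)-1:int(v)+2,int(u)-1:int(u)+2]; s=np.median(d[d>0]) if (d>0).any() else np.nan
        else: s=(z-b[2])/(A@r)[2]
        out.append(A@r*s+b)
    return np.array(out)
E
python3 - <<'E'
from h import *
for n in('top','side'):o=snap(n,n+'0')
print(o['ee_pos'],o['eef_rot'],o['grip_width'],o['time_s'])
E
```

```text
[0.22806434 0.50017967 0.18830688] [-3.14046700e+00 -3.21818803e-05  2.71381492e+00] 0.09396539996105795 0.05
```

View pics/top0.png

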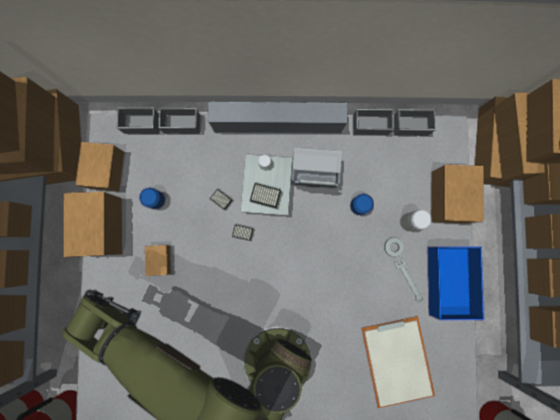

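View pics/side0.png

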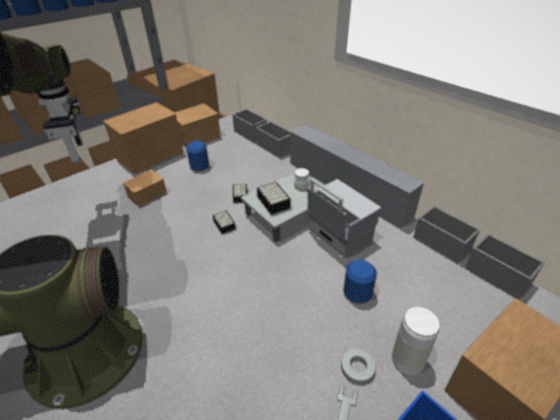

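Filter candidates in the top view: (265,195) on the ledge and the largest, (221,199) small on the bench, (242,232) small on the bench. I choose (265,195), and check it and the bay in a close crop.

Run:
```python
from h import *
i=cv2.imread('pics/top0.png')[140:230,232:352]; cv2.imwrite('pics/c1.png',cv2.resize(i,None,fx=6.5,fy=6.5,interpolation=cv2.INTER_CUBIC))
uv=[(265,195),(255,184),(278,210),(260,172),(320,160),(265,160)]
print(w('top0',uv).round(3))
d=np.load('pics/top0.npz')['depth']; print(d[195,265],d[250,300])
```

```text
[[ 0.612  0.047  0.112]
 [ 0.652  0.083  0.111]
 [ 0.562  0.     0.074]
 [ 0.703  0.068  0.072]
 [ 0.736 -0.149  0.133]
 [ 0.736  0.048  0.127]]
1.4613777 1.5568308
```

View pics/c1.png

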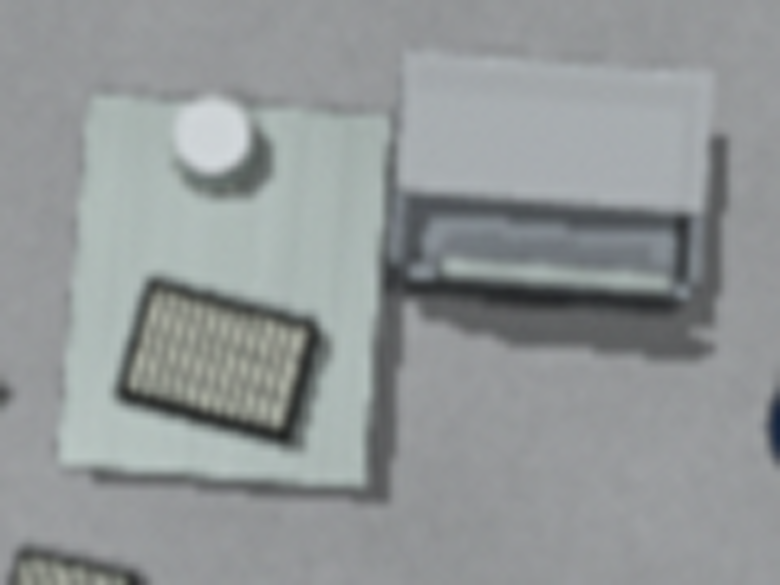

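The crop shows the ledge with corners at (90,97), (388,113), (365,487), (60,465), the large pleated filter with corners at (152,280), (318,322), (285,443), (122,395), and the roof with front edge from (402,190) to (692,213). The choice is confirmed.

Run:
```python
from h import *
f=lambda L:[(232+u/6.5-.42,140+v/6.5-.42) for u,v in L]
l=w('top0',f([(90,97),(388,113),(365,487),(60,465)]),z=.072)
fi=w('top0',f([(152,280),(318,322),(285,443),(122,395)]),z=.110)
ro=w('top0',f([(402,52),(714,72),(692,213),(402,190)]),z=.132)
fl=w('top0',f([(400,290),(688,300)]),z=.2)
an=lambda p,q:np.arctan2(*(q-p)[[1,0]])
for n,a in zip(('ledge','filt','roof','flap'),(l,fi,ro,fl)):
    print(n,a.round(3).tolist(),a.mean(0).round(3)); print([round(an(a[(i+1)%len(a)],a[i])*57.3,1) for i in range(len(a))])
    if len(a)==4: print(np.linalg.norm(a-np.roll(a,-1,0),axis=1).round(3))
```

```text
ledge [[0.769, 0.123, 0.072], [0.76, -0.048, 0.072], [0.546, -0.036, 0.072], [0.557, 0.136, 0.072]] [0.658 0.044 0.072]
[np.float64(87.2), np.float64(-3.3), np.float64(-93.8), np.float64(176.2)]
[0.171 0.215 0.172 0.212]
filt [[0.657, 0.084, 0.11], [0.634, -0.008, 0.11], [0.566, 0.009, 0.11], [0.593, 0.099, 0.11]] [0.612 0.046 0.11 ]
[np.float64(76.0), np.float64(-14.8), np.float64(-106.2), np.float64(166.2)]
[0.095 0.07  0.094 0.066]
roof [[0.781, -0.054, 0.132], [0.771, -0.226, 0.132], [0.692, -0.213, 0.132], [0.704, -0.054, 0.132]] [ 0.737 -0.137  0.132]
[np.float64(86.7), np.float64(-9.3), np.float64(-94.2), np.float64(-179.9)]
[0.172 0.08  0.159 0.077]
flap [[0.637, -0.051, 0.2], [0.633, -0.2, 0.2]] [ 0.635 -0.125  0.2  ]
[np.float64(88.4), np.float64(-91.7)]
```

Bay origin is about (0.659, -0.132) with yaw about -0.06. The filter is at (0.612, 0.046) with yaw about -0.25. Next I move above the bar and check it with the wrist camera.

```bash
python3 -m creep '{"translation":[[0,0,60],[20,-30,100],[50,-70,120],[75,-105,120],[100,-140,120]],"yaw":[0,-0.12,-0.24,-0.36,-0.48],"gripper":[0,0,0,0,0]}' 15
python3 -m creep '{"translation":[[23,-34,0],[46,-68,0],[69,-102,0],[92,-136,0],[115,-170,0]],"yaw":[-0.12,-0.24,-0.36,-0.48,-0.6],"gripper":[0,0,0,0,0]}'
python3 -m creep '{"translation":[[23,-34,0],[46,-68,0],[69,-102,0],[92,-136,0],[115,-170,0]],"yaw":[-0.05,-0.1,-0.12,-0.12,-0.12],"gripper":[0,0,0,0,0]}'
```

```text
time_s: 0.52
ee_pos: [0.309, 0.3867, 0.3063]
eef_rot: [3.14, -0.001, 2.229]
force: [1.0, 0.3, 0.5]
grip_width: 0.0937
time_s: 0.93
ee_pos: [0.4246, 0.2148, 0.3062]
eef_rot: [3.14, -0.0, 1.623]
force: [0.9, 1.1, 0.6]
grip_width: 0.0942
time_s: 1.35
ee_pos: [0.5402, 0.0427, 0.3061]
eef_rot: [3.141, -0.0, 1.503]
force: [1.1, 1.1, 0.4]
grip_width: 0.0937
```

```bash
python3 -m creep '{"translation":[[20,-34,0],[40,-68,0],[50,-102,0],[60,-136,0],[60,-150,0]],"yaw":[0,0,0,0,0],"gripper":[0,0,0,0,0]}'
python3 -c "
from h import *
snap('wrist','w1'); snap('side','s1')"
```

```text
time_s: 1.77
ee_pos: [0.6008, -0.1111, 0.3046]
eef_rot: [-3.141, -0.0, 1.5]
force: [0.5, 0.3, -0.1]
grip_width: 0.094
```

View pics/w1.png

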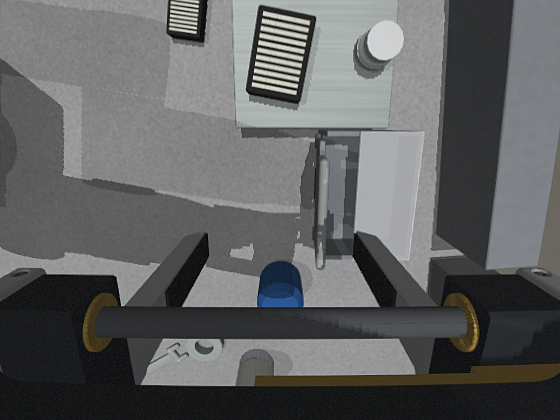

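The wrist view shows the bar from (323,160) to (320,265), the ledge's near right corner at (236,127), the roof front edge at (357,133)–(356,254), and the filter's corners at (262,6), (315,17), (297,102), (247,94).

Run:
```python
from h import *
print('bar',w('w1',[(323,170),(323,210),(321,240),(321,260)]).round(3).tolist())
print('roof',w('w1',[(358,133),(356,254)],z=.132).round(3).tolist(), w('w1',[(385,200)]).round(3))
print('ledge',w('w1',[(236,127),(389,128)],z=.072).round(3).tolist(), w('w1',[(330,100)]).round(3))
f=w('w1',[(262,6),(315,17),(297,102),(247,94)],z=.11);print('filt',f.round(3).tolist(),f.mean(0).round(3))
d=np.load('pics/w1.npz')['depth']; 
for v in(180,200,220): print([w('w1',[(u,v)])[0].round(3).tolist() for u in range(317,329,2)])
```

```text
bar [[0.645, -0.082, 0.212], [0.643, -0.123, 0.212], [0.64, -0.155, 0.212], [0.639, -0.178, 0.212]]
roof [[0.699, -0.053, 0.132], [0.696, -0.211, 0.132]] [[ 0.733 -0.139  0.132]]
ledge [[0.544, -0.035, 0.072], [0.758, -0.051, 0.072]] [[ 0.676 -0.008  0.072]]
filt [[0.594, 0.1, 0.11], [0.655, 0.084, 0.11], [0.629, -0.01, 0.11], [0.567, 0.004, 0.11]] [0.611 0.044 0.11 ]
[[0.647, -0.107, 0.133], [0.641, -0.092, 0.209], [0.642, -0.092, 0.211], [0.644, -0.092, 0.211], [0.646, -0.092, 0.212], [0.648, -0.092, 0.211]]
[[0.644, -0.128, 0.151], [0.64, -0.112, 0.21], [0.642, -0.112, 0.212], [0.643, -0.112, 0.212], [0.646, -0.113, 0.212], [0.648, -0.113, 0.21]]
[[0.642, -0.148, 0.166], [0.639, -0.134, 0.21], [0.641, -0.133, 0.211], [0.643, -0.133, 0.212], [0.645, -0.134, 0.211], [0.667, -0.182, 0.068]]
```

```bash
python3 -m creep '{"translation":[[30,-15,0],[42,-20,-30],[42,-20,-65],[42,-20,-97],[42,-20,-97]],"yaw":[0.01,0.01,0.01,0.01,0.01],"gripper":[0,0,0,0,0]}'
python3 -m creep '{"translation":[[0,0,0],[0,0,0],[0,0,0],[0,0,0],[0,0,0]],"yaw":[0,0,0,0,0],"gripper":[255,255,255,255,255]}' 15
python3 -m creep '{"translation":[[0,0,0],[0,0,0],[0,0,0]],"yaw":[0,0,0],"gripper":[255,255,255]}'
```

```text
time_s: 2.28
ee_pos: [0.6397, -0.1271, 0.2013]
eef_rot: [-3.131, -0.003, 1.511]
force: [-0.5, 0.3, -0.9]
grip_width: 0.0942
time_s: 2.7
ee_pos: [0.6401, -0.127, 0.2029]
eef_rot: [-3.133, -0.002, 1.511]
force: [0.2, -0.1, -0.2]
grip_width: 0.0643
time_s: 2.95
ee_pos: [0.6403, -0.1271, 0.2034]
eef_rot: [-3.134, -0.002, 1.511]
force: [0.0, 0.2, -0.0]
grip_width: 0.0438
```

```bash
python3 -m creep '{"translation":[[2,-2,2],[2,-2,2],[2,-2,2],[2,-2,2],[2,-2,2]],"yaw":[0,0,0,0,0],"gripper":[255,255,255,255,255]}' 15
python3 -m creep '{"translation":[[0,0,0],[0,0,0],[0,0,0]],"yaw":[0,0,0],"gripper":[255,255,255]}'
```

```text
time_s: 3.37
ee_pos: [0.6422, -0.1291, 0.2053]
eef_rot: [-3.134, -0.002, 1.511]
force: [-0.3, -0.1, -0.2]
grip_width: 0.0106
time_s: 3.62
ee_pos: [0.6422, -0.1291, 0.2052]
eef_rot: [-3.134, -0.002, 1.511]
force: [0.9, 0.4, -0.6]
grip_width: 0.0009
```

The gripper shut to 0.9 mm, so the bar is not between the pads. I'll look.

```bash
python3 -c "
from h import *
snap('wrist','w2'); snap('side','s2')
a=cv2.imread('pics/w2.png')
b=cv2.resize(cv2.imread('pics/s2.png')[140:270,240:420],(581,420),interpolation=cv2.INTER_CUBIC)
cv2.imwrite('pics/m2.png',cv2.resize(np.hstack([a,b]),(800,295)))"
```

```text
(no output)
```

View pics/m2.png

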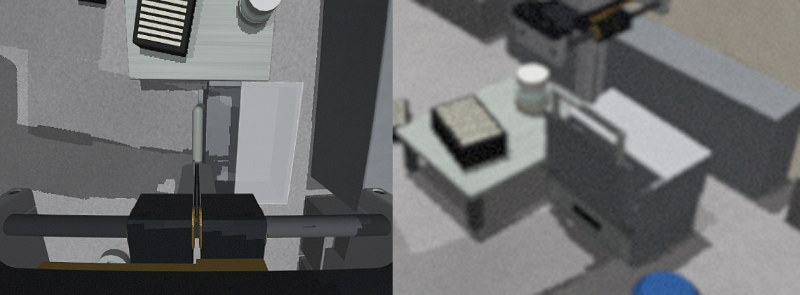

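Run:
```python
from h import *
c=np.load('pics/w2.npz'); print(c['tool_from_camera'].round(3).tolist(), c['ee'])
for v in (150,170,190,210,225,235,245,260,280,300,320): print(v,[w('w2',[(u,v)])[0].round(3).tolist() for u in (278,281,284)])
# side view: project bar expected and TCP
s=np.load('pics/s2.npz'); K=np.array([[s['fx'],0,s['cx']],[0,s['fy'],s['cy']],[0,0,1]],float)
P=np.array([c['ee'],c['ee']-[0,0,.019],[.647,-.077,.207],[.640,-.187,.207]])
print(cv2.projectPoints(P,cv2.Rodrigues(s['R'])[0],s['t'],K,s['dist'])[0].round(0).tolist())
i=cv2.imread('pics/s2.png')[120:240,260:400]; cv2.imwrite('pics/c3.png',cv2.resize(i,None,fx=5,fy=5,interpolation=cv2.INTER_CUBIC))
```

```text
[[-0.001, -0.966, -0.258, 0.075], [1.0, -0.0, -0.001, 0.0], [0.001, -0.258, 0.966, -0.196], [0.0, 0.0, 0.0, 1.0]] [ 0.6422101  -0.12910682  0.20520861]
150 [[0.64, -0.086, 0.0], [0.646, -0.07, 0.206], [0.648, -0.071, 0.205]]
170 [[0.644, -0.083, 0.212], [0.646, -0.083, 0.212], [0.648, -0.083, 0.212]]
190 [[0.643, -0.096, 0.212], [0.645, -0.096, 0.212], [0.647, -0.096, 0.212]]
210 [[0.642, -0.109, 0.212], [0.644, -0.109, 0.212], [0.646, -0.109, 0.212]]
225 [[0.641, -0.12, 0.211], [0.643, -0.12, 0.212], [0.645, -0.12, 0.211]]
235 [[0.642, -0.121, 0.228], [0.643, -0.121, 0.226], [0.645, -0.12, 0.229]]
245 [[0.642, -0.121, 0.243], [0.643, -0.122, 0.242], [0.645, -0.121, 0.244]]
260 [[0.642, -0.121, 0.263], [0.644, -0.122, 0.261], [0.645, -0.121, 0.264]]
280 [[0.642, -0.122, 0.282], [0.644, -0.125, 0.276], [0.645, -0.121, 0.283]]
300 [[0.642, -0.125, 0.292], [0.643, -0.134, 0.279], [0.646, -0.099, 0.333]]
320 [[0.644, -0.103, 0.336], [0.645, -0.103, 0.336], [0.646, -0.102, 0.337]]
[[[325.0, 189.0]], [[325.0, 195.0]], [[312.0, 179.0]], [[342.0, 199.0]]]
```

View pics/c3.png

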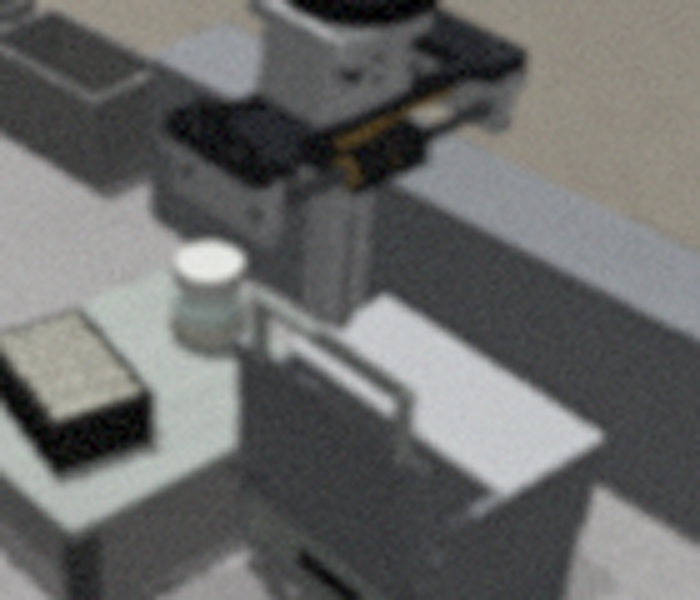

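Run:
```python
from h import *
d=np.load('pics/s2.npz')['depth']
for v in range(160,202,3): print(v,[ (w('s2',[(u,v)])[0]*1000).round(0).astype(int).tolist() for u in (322,325,328,331)])
for v in (235,260): print(v,[(u,(w('w2',[(u,v)])[0]*1000).round(0).astype(int).tolist()) for u in range(260,304,4)])
```

```text
160 [[631, -121, 296], [630, -132, 301], [633, -138, 303], [645, -138, 297]]
163 [[631, -122, 287], [632, -131, 291], [634, -139, 294], [645, -139, 289]]
166 [[632, -122, 278], [632, -131, 282], [636, -138, 284], [646, -139, 279]]
169 [[633, -122, 269], [631, -133, 275], [635, -139, 276], [648, -138, 270]]
172 [[633, -122, 260], [631, -134, 266], [637, -138, 266], [648, -139, 261]]
175 [[632, -124, 251], [631, -134, 257], [638, -138, 256], [648, -140, 252]]
178 [[631, -125, 244], [632, -135, 248], [638, -139, 247], [650, -139, 241]]
181 [[631, -126, 234], [631, -136, 240], [639, -139, 237], [649, -141, 233]]
184 [[646, -113, 210], [632, -136, 230], [640, -139, 227], [744, -63, 134]]
187 [[639, -120, 208], [641, -129, 211], [729, -65, 132], [734, -72, 133]]
190 [[705, -64, 132], [709, -72, 135], [639, -142, 210], [642, -149, 212]]
193 [[715, -56, 112], [704, -77, 129], [706, -86, 133], [637, -154, 208]]
196 [[649, -114, 169], [728, -57, 94], [701, -92, 128], [704, -100, 132]]
199 [[645, -119, 164], [647, -127, 168], [740, -59, 77], [753, -61, 71]]
235 [(260, [607, -206, -1]), (264, [633, -119, 231]), (268, [636, -119, 230]), (272, [638, -119, 230]), (276, [640, -120, 230]), (280, [643, -121, 226]), (284, [645, -120, 229]), (288, [648, -120, 230]), (292, [650, -120, 230]), (296, [653, -120, 230]), (300, [661, -183, 68])]
260 [(260, [633, -119, 265]), (264, [635, -120, 265]), (268, [637, -120, 265]), (272, [639, -120, 265]), (276, [641, -120, 265]), (280, [643, -122, 261]), (284, [645, -121, 264]), (288, [647, -121, 264]), (292, [649, -120, 265]), (296, [651, -120, 265]), (300, [653, -121, 265])]
```

Run:
```python
from h import *
c=np.load('pics/w1.npz'); print(c['ee'])
for v in (236,240,246,260): print(v,[(u,((w('w1',[(u,v)])[0]-c['ee'])*1000).round(0).astype(int).tolist()) for u in (196,200,203,206,360,364,368)])
```

```text
[ 0.60077321 -0.11106246  0.30461258]
236 [(196, [-50, 13, 28]), (200, [-48, 13, 26]), (203, [-47, 11, 24]), (206, [-46, 10, 20]), (360, [49, 6, 26]), (364, [52, 6, 27]), (368, [54, 5, 27])]
240 [(196, [-49, 13, 33]), (200, [-47, 12, 30]), (203, [-46, 10, 27]), (206, [-46, 8, 21]), (360, [48, 5, 30]), (364, [50, 6, 32]), (368, [52, 6, 33])]
246 [(196, [-47, 12, 39]), (200, [-46, 9, 35]), (203, [-47, 7, 28]), (206, [-47, 4, 22]), (360, [48, 2, 32]), (364, [48, 4, 38]), (368, [50, 6, 41])]
260 [(196, [-47, 5, 44]), (200, [-47, 1, 37]), (203, [-47, -1, 30]), (206, [-47, -4, 25]), (360, [47, -6, 34]), (364, [47, -2, 42]), (368, [48, 1, 49])]
```

Depth from both cameras puts the fingertips about 20 mm above the reported TCP, not 19 mm below it. They are at z≈0.224 while ee z=0.205. The true grasp point is therefore about 39 mm above the reported one, and I'll aim ee z = wanted z − 39 mm. Now I reopen, lower and grip.

```bash
python3 -m creep '{"translation":[[0,0,0],[0,0,0],[0,0,0],[0,0,0],[0,0,0]],"yaw":[0,0,0,0,0],"gripper":[60,60,60,60,60]}'
python3 -m creep '{"translation":[[0,0,0],[0,0,0],[0,0,0],[0,0,0],[0,0,0]],"yaw":[0,0,0,0,0],"gripper":[100,100,100,100,100]}'
python3 -m creep '{"translation":[[1,0,-15],[1,0,-30],[1,0,-37],[1,0,-37],[1,0,-37]],"yaw":[0,0,0,0,0],"gripper":[100,100,100,255,255]}'
python3 -m creep '{"translation":[[0,0,0],[0,0,0],[0,0,0],[0,0,0],[0,0,0]],"yaw":[0,0,0,0,0],"gripper":[255,255,255,255,255]}' 15
python3 -m creep '{"translation":[[0,0,0],[0,0,0],[0,0,0],[0,0,0],[0,0,0]],"yaw":[0,0,0,0,0],"gripper":[255,255,255,255,255]}' 15
```

```text
time_s: 4.13
ee_pos: [0.6422, -0.1291, 0.2053]
eef_rot: [-3.134, -0.002, 1.511]
force: [0.4, 0.3, 0.3]
grip_width: 0.0304
time_s: 4.55
ee_pos: [0.6422, -0.1291, 0.2053]
eef_rot: [-3.134, -0.002, 1.511]
force: [-0.2, 0.1, -0.4]
grip_width: 0.057
time_s: 4.97
ee_pos: [0.6433, -0.1291, 0.1685]
eef_rot: [-3.134, -0.002, 1.511]
force: [-1.0, -0.8, 0.6]
grip_width: 0.0471
time_s: 5.38
ee_pos: [0.6433, -0.1291, 0.1688]
eef_rot: [-3.134, -0.002, 1.511]
force: [0.5, -0.3, 0.5]
grip_width: 0.0137
time_s: 5.8
ee_pos: [0.6432, -0.1291, 0.1688]
eef_rot: [-3.134, -0.002, 1.511]
force: [-3.1, 0.1, 0.2]
grip_width: 0.0093
```

Bar gripped (9.3 mm). Pulling the flap down along its arc.

```bash
python3 -m creep '{"translation":[[-7,0,-1],[-15,1,-3],[-22,1,-5],[-29,2,-6],[-29,2,-6]],"yaw":[0,0,0,0,0],"gripper":[255,255,255,255,255]}' 15
python3 -m creep '{"translation":[[-13,1,-5],[-25,1,-11],[-37,2,-19],[-48,3,-28],[-48,3,-28]],"yaw":[0,0,0,0,0],"gripper":[255,255,255,255,255]}'
```

```text
time_s: 6.22
ee_pos: [0.6136, -0.1271, 0.1626]
eef_rot: [-3.133, -0.002, 1.511]
force: [-1.4, -0.5, -2.7]
grip_width: 0.0094
time_s: 6.63
ee_pos: [0.564, -0.1238, 0.1337]
eef_rot: [-3.131, -0.003, 1.511]
force: [-4.6, 1.5, -0.3]
grip_width: 0.0096
```

```bash
python3 -m creep '{"translation":[[-8,1,-9],[-16,1,-19],[-24,2,-30],[-31,2,-42],[-36,2,-55]],"yaw":[0,0,0,0,0],"gripper":[255,255,255,255,255]}' 15
python3 -m creep '{"translation":[[-3,0,-13],[-6,0,-26],[-8,0,-40],[-8,0,-50],[-8,0,-52]],"yaw":[0,0,0,0,0],"gripper":[255,255,255,255,255]}'
```

```text
time_s: 7.05
ee_pos: [0.5273, -0.1213, 0.0788]
eef_rot: [-3.13, -0.004, 1.511]
force: [-7.1, 6.3, 5.4]
grip_width: 0.0092
time_s: 7.47
ee_pos: [0.5177, -0.1205, 0.0248]
eef_rot: [-3.124, -0.005, 1.511]
force: [-9.4, 4.1, 0.7]
grip_width: 0.0094
```

```bash
python3 -m creep '{"translation":[[0,0,-3],[0,0,-4],[0,0,-4],[0,0,-4],[0,0,-4]],"yaw":[0,0,0,0,0],"gripper":[255,255,255,255,255]}'
python3 -m creep '{"translation":[[0,0,0],[0,0,0],[0,0,0],[0,0,0],[0,0,0]],"yaw":[0,0,0,0,0],"gripper":[165,165,165,165,165]}'
python3 -m creep '{"translation":[[0,0,40],[0,0,80],[0,0,120],[0,0,160],[20,40,200]],"yaw":[0,0,0,0,0],"gripper":[165,0,0,0,0]}'
python3 -c "
from h import *
snap('wrist','w3')
d=w('w3',[(200,200)])
snap('top','t3')"
```

```text
time_s: 7.88
ee_pos: [0.5177, -0.1205, 0.0215]
eef_rot: [-3.123, -0.005, 1.511]
force: [-8.6, 2.5, 11.8]
grip_width: 0.0093
time_s: 8.3
ee_pos: [0.5178, -0.1205, 0.0214]
eef_rot: [-3.123, -0.006, 1.511]
force: [0.4, -0.3, 0.8]
grip_width: 0.0329
time_s: 8.72
ee_pos: [0.5313, -0.0953, 0.2132]
eef_rot: [-3.126, -0.004, 1.508]
force: [0.4, -0.0, -0.3]
grip_width: 0.0562
```

View pics/w3.png

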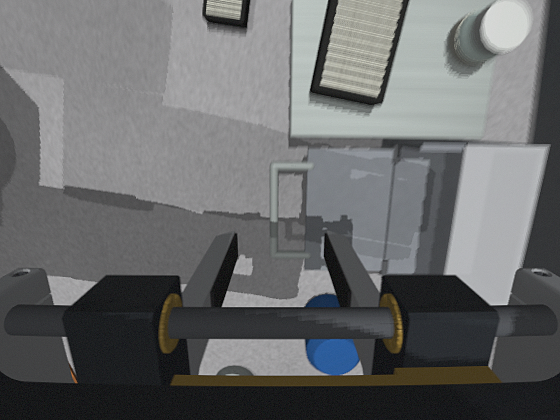

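The flap is level: bar at (275,165)–(275,255), panel below it, and the filter edge at (311,94)–(381,103) as measured. Going to the filter.

```bash
python3 -m creep '{"translation":[[20,35,-5],[40,70,-10],[60,105,-20],[80,140,-33],[80,140,-33]],"yaw":[-0.1,-0.2,-0.2,-0.2,-0.2],"gripper":[0,0,0,0,0]}'
python3 -c "
from h import *
print(w('w3',[(311,94),(381,103),(404,10)],z=.11).round(3).tolist())
snap('wrist','w4')"
```

```text
time_s: 9.23
ee_pos: [0.6146, 0.054, 0.1768]
eef_rot: [-3.126, -0.004, 1.317]
force: [-1.5, -0.4, -1.3]
grip_width: 0.0939
[[0.565, 0.006, 0.11], [0.632, -0.006, 0.11], [0.652, 0.073, 0.11]]
```

View pics/w4.png

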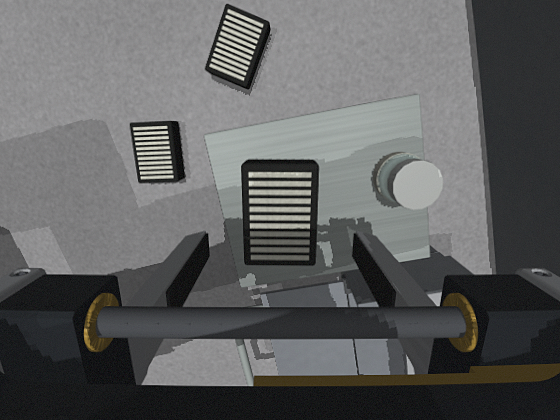

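The filter sits squarely between the fingers, columns 241–318 against a centre of 280. Descend and grip.

```bash
python3 - <<'E'
from h import *
f=w('w4',[(243,161),(318,161),(316,265),(241,265)],z=.11);print(f.mean(0).round(3),f.round(3).tolist())
E
python3 -m creep '{"translation":[[-2,-8,-30],[-2,-8,-60],[-2,-8,-90],[-2,-8,-110],[-2,-8,-116]],"yaw":[0,0,0,0,0],"gripper":[0,0,0,0,0]}'
python3 -m creep '{"translation":[[0,0,0],[0,0,0],[0,0,0],[0,0,0],[0,0,0]],"yaw":[0,0,0,0,0],"gripper":[255,255,255,255,255]}' 25
```

```text
[0.611 0.048 0.11 ] [[0.593, 0.105, 0.11], [0.657, 0.089, 0.11], [0.633, -0.009, 0.11], [0.563, 0.009, 0.11]]
time_s: 9.7
ee_pos: [0.6099, 0.0424, 0.0582]
eef_rot: [-3.122, -0.002, 1.316]
force: [-0.3, -0.5, 0.1]
grip_width: 0.0941
time_s: 10.12
ee_pos: [0.6105, 0.0423, 0.0597]
eef_rot: [-3.124, -0.002, 1.316]
force: [-3.4, -0.7, 7.4]
grip_width: 0.0705
```

```bash
python3 -m creep '{"translation":[[0,0,0],[0,0,15],[0,0,40],[0,0,65],[0,0,80]],"yaw":[0,0,0,0,0],"gripper":[255,255,255,255,255]}' 25
python3 -m creep '{"translation":[[0,-30,0],[0,-65,0],[0,-100,0],[1,-135,0],[2,-160,0]],"yaw":[0.05,0.1,0.15,0.195,0.195],"gripper":[255,255,255,255,255]}'
python3 -m creep '{"translation":[[0,-10,0],[0,-13,0],[0,-13,0]],"yaw":[0,0,0],"gripper":[255,255,255]}'
```

```text
time_s: 10.53
ee_pos: [0.6111, 0.0424, 0.1425]
eef_rot: [-3.126, -0.003, 1.316]
force: [0.6, -0.2, -2.6]
grip_width: 0.0705
time_s: 10.95
ee_pos: [0.6128, -0.1203, 0.1427]
eef_rot: [-3.127, -0.003, 1.513]
force: [-1.3, 0.8, -2.5]
grip_width: 0.0704
time_s: 11.2
ee_pos: [0.6127, -0.1333, 0.1427]
eef_rot: [-3.127, -0.003, 1.512]
force: [-0.0, -0.1, -2.7]
grip_width: 0.07
```

```bash
python3 -m creep '{"translation":[[0,0,-30],[0,0,-55],[0,0,-75],[0,0,-84],[0,0,-84]],"yaw":[0,0,0,0,0],"gripper":[255,255,255,255,255]}'
python3 -m creep '{"translation":[[0,0,0],[0,0,0],[0,0,0],[0,0,0],[0,0,0]],"yaw":[0,0,0,0,0],"gripper":[0,0,0,0,0]}'
python3 -m creep '{"translation":[[0,0,30],[0,0,65],[-40,10,100],[-80,10,110],[-90,10,110]],"yaw":[0,0,0,0,0],"gripper":[90,90,90,90,90]}'
python3 -c "
from h import *
snap('wrist','w5')"
```

```text
time_s: 11.62
ee_pos: [0.6122, -0.1315, 0.0578]
eef_rot: [-3.124, -0.004, 1.514]
force: [0.6, 0.6, -1.5]
grip_width: 0.0701
time_s: 12.03
ee_pos: [0.6125, -0.1314, 0.0582]
eef_rot: [-3.125, -0.003, 1.514]
force: [0.3, -0.4, 0.1]
grip_width: 0.0936
time_s: 12.45
ee_pos: [0.5209, -0.1212, 0.1711]
eef_rot: [-3.129, -0.002, 1.514]
force: [-0.0, -0.2, -0.3]
grip_width: 0.0642
```

View pics/w5.png

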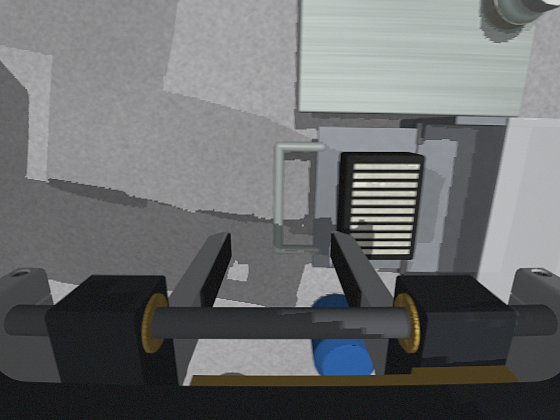

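The filter lies centred on the shelf at cols 340–424, rows 152–260. Turn the tool by 90° for a two-finger push, and come down in front of it.

```bash
python3 -m creep '{"translation":[[0,0,0],[0,0,0],[0,0,0],[0,0,0],[0,0,0]],"yaw":[-0.12,-0.24,-0.36,-0.48,-0.6],"gripper":[90,90,90,90,90]}'
python3 -m creep '{"translation":[[0,0,0],[0,0,0],[0,0,0],[0,0,0],[0,0,0]],"yaw":[-0.12,-0.24,-0.36,-0.48,-0.6],"gripper":[90,90,90,90,90]}'
python3 -m creep '{"translation":[[10,-1,0],[20,-1,0],[30,-2,0],[35,-3,0],[35,-3,0]],"yaw":[-0.12,-0.24,-0.37,-0.37,-0.37],"gripper":[90,90,90,90,90]}'
```

```text
time_s: 12.92
ee_pos: [0.5193, -0.1214, 0.1712]
eef_rot: [-3.128, -0.003, 0.907]
force: [-0.1, -1.0, -0.5]
grip_width: 0.061
time_s: 13.33
ee_pos: [0.5194, -0.1214, 0.1714]
eef_rot: [-3.128, -0.003, 0.301]
force: [-0.5, -0.3, 0.5]
grip_width: 0.0608
time_s: 13.75
ee_pos: [0.5549, -0.1245, 0.1712]
eef_rot: [-3.128, -0.003, -0.065]
force: [-0.8, 0.4, -0.7]
grip_width: 0.0609
```

```bash
python3 -m creep '{"translation":[[0,0,-35],[0,0,-70],[0,0,-100],[0,0,-110],[0,0,-110]],"yaw":[0,0,0,0,0],"gripper":[90,90,90,90,90]}'
python3 -m creep '{"translation":[[10,-1,0],[20,-1,0],[30,-2,0],[40,-2,0],[50,-3,0]],"yaw":[0,0,0,0,0],"gripper":[90,90,90,90,90]}'
python3 -m creep '{"translation":[[12,-1,0],[24,-1,0],[36,-2,0],[48,-3,0],[57,-3,0]],"yaw":[0,0,0,0,0],"gripper":[90,90,90,90,90]}'
python3 -m creep '{"translation":[[3,0,0],[3,0,0]],"yaw":[0,0],"gripper":[90,90]}'
```

```text
time_s: 14.17
ee_pos: [0.5535, -0.1242, 0.0593]
eef_rot: [-3.127, 0.001, -0.063]
force: [0.6, 0.0, 0.3]
grip_width: 0.0608
time_s: 14.58
ee_pos: [0.6047, -0.1274, 0.0619]
eef_rot: [-3.128, -0.001, -0.06]
force: [-2.4, 1.1, 0.3]
grip_width: 0.0608
time_s: 15.0
ee_pos: [0.663, -0.1308, 0.0646]
eef_rot: [-3.129, -0.003, -0.058]
force: [-3.4, -0.1, 1.7]
grip_width: 0.0607
time_s: 15.17
ee_pos: [0.6671, -0.131, 0.0669]
eef_rot: [-3.129, -0.006, -0.057]
force: [-0.0, 0.3, -0.0]
grip_width: 0.0603
```

```bash
python3 -m creep '{"translation":[[-15,1,0],[-30,2,20],[-60,4,55],[-90,6,95],[-120,8,125]],"yaw":[0,0.05,0.15,0.27,0.39],"gripper":[90,100,120,140,165]}'
python3 -m creep '{"translation":[[-5,0,0],[-10,0,0],[-15,0,0],[-20,0,0],[-25,1,0]],"yaw":[0.12,0.24,0.36,0.48,0.6],"gripper":[165,165,165,165,165]}'
python3 -m creep '{"translation":[[0,0,0],[0,0,0],[0,0,0],[0,0,0],[0,0,0]],"yaw":[0.12,0.24,0.36,0.48,0.58],"gripper":[165,165,165,165,165]}'
python3 -c "
from h import *
snap('wrist','w6')"
```

```text
time_s: 15.58
ee_pos: [0.5551, -0.1235, 0.1846]
eef_rot: [-3.13, -0.008, 0.34]
force: [0.9, -0.1, 1.1]
grip_width: 0.0402
time_s: 16.0
ee_pos: [0.5296, -0.1227, 0.1859]
eef_rot: [-3.132, -0.009, 0.947]
force: [0.3, 0.4, -0.6]
grip_width: 0.033
time_s: 16.42
ee_pos: [0.5293, -0.1227, 0.1872]
eef_rot: [-3.134, -0.008, 1.534]
force: [-0.2, 0.7, -0.6]
grip_width: 0.0332
```

View pics/w6.png

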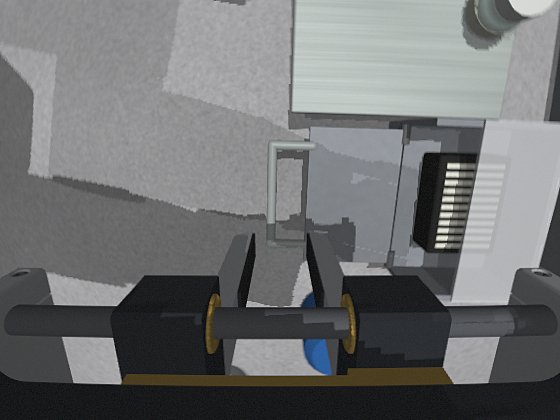

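The filter is in the bay with its front top edge at about (441,155)–(436,250), partly under the roof. The bar is at (271,150)–(270,240).

Run:
```python
from h import *
print(w('w6',[(424,155),(436,248),(441,155)],z=.106).round(3).tolist())
print(w('w6',[(430,180),(450,200),(425,220),(350,200)]).round(3).tolist())
print('bar',w('w6',[(271,165),(271,190),(270,220)]).round(3).tolist())
o=np.array([.6576,-.1295]); R=np.array([[.998,-.06],[.06,.998]])
print('bay xy',[(R@(p[:2]-o)).round(3).tolist() for p in w('w6',[(426,155),(418,246)],z=.106)],[(R@(p[:2]-o)).round(3).tolist() for p in w('w6',[(271,190)])])
```

```text
[[0.664, -0.079, 0.106], [0.684, -0.173, 0.106], [0.68, -0.08, 0.106]]
[[0.679, -0.106, 0.091], [0.692, -0.123, 0.107], [0.676, -0.147, 0.094], [0.604, -0.129, 0.07]]
bar [[0.52, -0.088, 0.072], [0.519, -0.114, 0.072], [0.516, -0.148, 0.072]]
bay xy [[0.005, 0.051], [0.01, -0.04]] [[-0.139, 0.007]]
```

Filter front face is at bay x≈20 mm, so its centre is at about 55 mm. It is centred in y and its top is at z=0.107, lying flat. Now grip the bar and shut the flap.

```bash
python3 -m creep '{"translation":[[-11,1,-30],[-11,1,-65],[-11,1,-95],[-11,1,-105],[-11,1,-105]],"yaw":[-0.02,-0.02,-0.02,-0.02,-0.02],"gripper":[165,165,165,165,165]}'
python3 -m creep '{"translation":[[0,0,-20],[0,0,-40],[0,0,-54],[0,0,-54],[0,0,-54]],"yaw":[0,0,0,0,0],"gripper":[165,165,165,165,165]}'
python3 -m creep '{"translation":[[0,0,0],[0,0,0],[0,0,0],[0,0,0],[0,0,0]],"yaw":[0,0,0,0,0],"gripper":[255,255,255,255,255]}' 15
```

```text
time_s: 16.88
ee_pos: [0.5173, -0.1215, 0.081]
eef_rot: [-3.131, -0.009, 1.519]
force: [0.1, 0.1, 0.5]
grip_width: 0.0331
time_s: 17.3
ee_pos: [0.5181, -0.1217, 0.0287]
eef_rot: [-3.133, -0.009, 1.518]
force: [0.9, 0.8, 0.2]
grip_width: 0.0331
time_s: 17.72
ee_pos: [0.518, -0.1218, 0.0295]
eef_rot: [-3.132, -0.008, 1.518]
force: [-4.0, -0.2, 7.9]
grip_width: 0.0095
```

```bash
python3 -m creep '{"translation":[[0,0,12],[1,0,23],[4,0,37],[8,-1,50],[14,-1,63]],"yaw":[0,0,0,0,0],"gripper":[255,255,255,255,255]}' 15
python3 -m creep '{"translation":[[6,0,12],[14,-1,23],[23,-1,34],[33,-2,43],[44,-2,52]],"yaw":[0,0,0,0,0],"gripper":[255,255,255,255,255]}'
```

```text
time_s: 18.13
ee_pos: [0.5315, -0.1228, 0.093]
eef_rot: [-3.131, -0.009, 1.518]
force: [0.1, -3.2, -4.2]
grip_width: 0.0094
time_s: 18.55
ee_pos: [0.5743, -0.1255, 0.1465]
eef_rot: [-3.128, -0.007, 1.518]
force: [-12.0, -7.9, 6.8]
grip_width: 0.0094
```

```bash
python3 -m creep '{"translation":[[12,-1,6],[24,-1,11],[37,-2,16],[50,-3,20],[56,-3,21]],"yaw":[0,0,0,0,0],"gripper":[255,255,255,255,255]}' 15
python3 -m creep '{"translation":[[8,-1,1],[15,-1,2],[22,-1,2],[26,-2,2],[26,-2,2]],"yaw":[0,0,0,0,0],"gripper":[255,255,255,255,255]}'
```

```text
time_s: 18.97
ee_pos: [0.6313, -0.1296, 0.1697]
eef_rot: [-3.129, -0.005, 1.517]
force: [-5.2, -5.9, 12.2]
grip_width: 0.0095
time_s: 19.38
ee_pos: [0.6548, -0.1312, 0.1721]
eef_rot: [-3.121, -0.006, 1.517]
force: [-30.0, 4.4, 12.5]
grip_width: 0.0132
```

The flap reached its stop (bar at bay x≈-3 mm, which is shut). Relax, release and lift.

```bash
python3 -m creep '{"translation":[[-1,0,0],[-1,0,0]],"yaw":[0,0],"gripper":[255,255]}' 5
python3 -m creep '{"translation":[[0,0,0],[0,0,0],[0,0,0],[0,0,0],[0,0,0]],"yaw":[0,0,0,0,0],"gripper":[130,130,130,130,130]}'
python3 -m creep '{"translation":[[0,0,25],[0,0,55],[0,0,80],[-35,5,110],[-70,10,120]],"yaw":[0,0,0,0,0],"gripper":[130,130,130,130,130]}'
python3 - <<'E'
from h import *
snap('wrist','w7');snap('top','t7'); snap('side','s7'); print(w('w7',[(280,200)]))
a=cv2.imread('pics/w7.png'); b=cv2.resize(cv2.imread('pics/s7.png')[140:270,240:413],(560,420),interpolation=cv2.INTER_CUBIC)
cv2.imwrite('pics/m7.png',cv2.resize(np.hstack([a,b]),(800,300)))
E
```

```text
time_s: 19.55
ee_pos: [0.6524, -0.1312, 0.1722]
eef_rot: [-3.118, -0.007, 1.517]
force: [-9.7, 0.2, 1.8]
grip_width: 0.0097
time_s: 19.97
ee_pos: [0.6525, -0.1312, 0.1722]
eef_rot: [-3.118, -0.007, 1.517]
force: [-0.2, 0.7, -0.1]
grip_width: 0.04
time_s: 20.38
ee_pos: [0.583, -0.1213, 0.2936]
eef_rot: [-3.119, -0.006, 1.517]
force: [0.6, -0.3, 0.9]
grip_width: 0.0457
[[ 5.73295698e-01 -1.68140171e-01 -3.31112751e-04]]
```

View pics/m7.png

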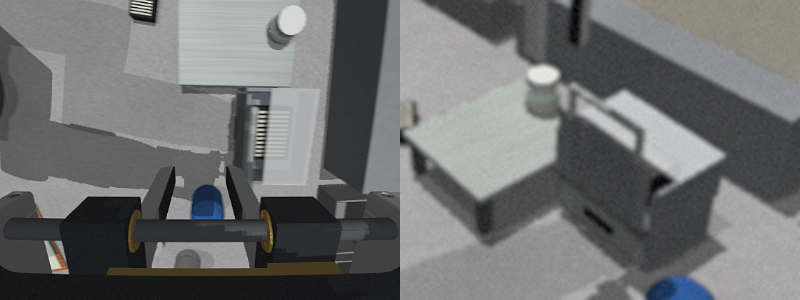

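The flap stands upright, the filter lies pleats up behind it, and the gripper is clear. I'll measure the bar and panel numerically.

Run:
```python
from h import *
o=np.array([.6576,-.1295]); R=np.array([[.998,-.06],[.06,.998]])
for f,us,vs in (('w7',range(315,365),range(135,250,3)),('s7',range(290,350),range(160,215))):
    P=w(f,[(u,v) for v in vs for u in us]); q=np.c_[(P[:,:2]-o)@R.T,P[:,2]]*1000
    m=(q[:,2]>205)&(q[:,2]<218)&(abs(q[:,0])<40)&(abs(q[:,1])<50); b=q[m]
    print(f,len(b),'bar x 5/50/95%',np.percentile(b[:,0],[5,50,95]).round(1),'z max',np.percentile(b[:,2],95).round(1))
    r=(abs(q[:,0]-39)<4)&(abs(q[:,2]-132)<3); print(' roof front x',np.percentile(q[(abs(q[:,2]-132)<3)&(q[:,0]>25)&(abs(q[:,1])<60),0],2).round(1))
    t=(q[:,2]>100)&(q[:,2]<112)&(q[:,0]>5)&(q[:,0]<38)&(abs(q[:,1])<60); print(' filter top',t.sum(),np.median(q[t,2]).round(1),np.percentile(q[t],[3,97],axis=0).round(0).tolist())
```

```text
w7 330 bar x 5/50/95% [-8.9 -5.1 -0.1] z max 213.0Traceback (most recent call last):
  File "<stdin>", line 7, in <module>
    return _quantile_unchecked(
        a, q, axis, out, overwrite_input, method, keepdims, weights)
    return _ureduce(a,
                    func=_quantile_ureduce_func,
    ...<5 lines>...
                    overwrite_input=overwrite_input,
                    method=method)
    r = func(a, **kwargs)
    result = _quantile(arr,
                       quantiles=q,
    ...<2 lines>...
                       out=out,
                       weights=wgt)
    slices_having_nans = np.isnan(arr[-1, ...])
                                  ~~~^^^^^^^^^
IndexError: index -1 is out of bounds for axis 0 with size 0
```

The bar centre is at bay x≈-4.7 mm, so θ≈0.01. That agrees with the stop I felt, since it came back at most 2.4 mm on release. Handing in.

Run:
```python
from h import *
o=np.array([.6576,-.1295]); R=np.array([[.998,-.06],[.06,.998]])
P=w('w7',[(u,v) for v in range(125,265,2) for u in range(330,420,2)]); q=np.c_[(P[:,:2]-o)@R.T,P[:,2]]*1000
t=(q[:,2]>100)&(q[:,2]<112)&(q[:,0]>5)&(q[:,0]<60)&(abs(q[:,1])<70); print(t.sum(), np.median(q[t,2]) if t.any() else '',np.percentile(q[t],[3,97],axis=0).round(0).tolist() if t.any() else '')
ctrl.hand_in()
```

```text
258 106.27792075293473 [[28.0, -43.0, 105.0], [45.0, 50.0, 107.0]]
the job is handed in; nothing more can be done
```

I pulled the flap down, put the large filter in the bay pleats up, shut the flap again and handed the job in at about 20.5 s. The hand-in gives no verdict.

I gripped the pull bar and swung the flap down to its stop. Then I picked the filter off the ledge, set it on the open flap, and pushed it in with two fingers. I gripped the bar again, swung the flap up against its stop, let go and moved clear.

**Last checks:**
- **Flap:** the bar centre measures about 5 mm outside the hinge line, so the flap is at about 0.01 rad (limit 0.06). It moved at most 2.4 mm back from the felt stop on release.
- **Filter:** flat, with its top at z = 106 mm, which puts the underside on the bay floor. Its centre is about 55 mm behind the hinge line and 3 mm off the bay's middle line. The 55 mm was measured just before shutting the flap.
- **Gripper:** clear of everything, with forces near zero.
- **Other stock:** I did not go near it, and nothing looked out of place in the pictures, but I did not measure it.

**What disagreed or failed:**
- **Tool point:** the fingertips sit about 20 mm behind the reported tool point, not 19 mm ahead of it as described. My first grasp of the bar closed above it; I corrected by about 39 mm and the later grasps held.
- **Roof-edge check:** the script checking the roof front edge stopped with an error on empty data, and its side-camera pass never ran. I left it, because the bar and filter readings were enough.

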